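Release the short tin from the two-lane tin dispenser

TASK

The small wooden dispenser holds a short tin in one lane and a tall can in the other, each kept back by its own rocking lever. With the fingertips, press the pad of the short tin's lever all the way down, keep it down until the tin has rolled out into the tray below, then let the lever go so that its gate falls shut again. Do not touch the tin or the can themselves, leave the other lever and the tall can as they are, and do not disturb the things standing round about.

Things in the scene. Friction and masses are not known exactly. Their poses are not given: they have to be found in the camera images.
- dispenser: Fixed light wood dispenser, 257 x 218 mm, turned differently each time. Origin on the worktop in the mid plane between its two lanes; x points from tray end to pad end. Lane a at y = -53 mm, b at +53 mm. Ramp lip at x = -75, z = 30 mm; tray beyond it to x = -175, floor z = 6, front 45 mm high; back at x = 76, 84 mm high; lever axle (along y) at x = 20, z = 120 mm, in posts 136 mm high.
- lever_a (a joint): Steel rocking lever of lane a: rad, 0 = at rest, gate shut; 0.6 = pad fully down at its stop, gate up. The gate hangs 80 mm from the axle on the tray side, the pad is 110 mm from it on the other. Springs back by itself; pressing the pad takes about 2.5 N at first, 4 N at the stop. The tin can pass from about 0.5 rad and then takes about a second.
- lever_b (a joint): The same lever for lane b (y = +53 mm).
- pad_a (a point): Centre of the top of lever a's press pad, a flat 32 x 32 mm steel plate 6 mm thick, 126 mm above the worktop at rest, clear of the dispenser's back (dispenser x = 130 mm). Pressed, it swings about the axle: 63 mm down and some 16 mm towards the axle, tilting 0.6 rad; only the worktop is below it.
- pad_b (a point): The same point of lever b's press pad.
- tin_center (a point): Centre of the short tin, 57 mm diameter, 72 mm long, a printed food tin lying on its side across a lane (either one), resting against the gate.
- can_center (a point): Centre of the tall can, 57 mm diameter, 94 mm long, bare metal with a paper band, lying in the other lane; it stays there.
- tray_a (a point): Centre of the floor of lane a's tray (100 x 100 mm).
- tray_b (a point): Centre of the floor of lane b's tray.
- pepper_jar: Bystander: spice jar, 42 mm wide, 96 mm high, standing some 105 mm beyond the pads; origin at its underside.
- jigger: Bystander: double-cone metal jigger, 49 mm wide, 82 mm high, beside the dispenser; origin at its underside.
- glass: Bystander: drinking glass, 81 mm wide, 91 mm high; origin at its underside.
- mill: Bystander: dark wooden mill, 58 mm wide, 150 mm high; origin at its underside.
- cork: Bystander: cork standing upright, 23 mm wide, 38 mm high; origin at its underside.
- tin: The short tin itself; origin at the centre of its base, z along its length (36 mm to its centre).
- tall_can: The tall can itself; origin on its axis 11 mm inside its base, z along its length (36 mm to its centre).
There are look-alikes about, which are no part of the job. What is shaped like the tin but purple is not meant.

How it is judged:
By the outcome, as a careful person would: the job done as asked, in the order asked, and still so for the second after the job is handed in, with the robot touching nothing.
It also fails if it takes over 32 s, if anything falls off the work surface, if the arm or the gripper's body presses on something with over 40 N, if the wrist force passes 120 N, or if a joint passes its speed limit or range.

ROBOT

A 6-joint arm with a two-finger parallel gripper is mounted at the origin on a cart in front of the work surface, level with it; the furniture and walls round the work are solid. World frame = base frame: x ahead of the robot, y to its left, z up, the work surface at z = 0. Lengths are in m, angles in degrees, forces in N, time in s.
With the tool pointing down it reaches from about 0.3 to 0.75 m from the base axis. Payload 8.5 kg.
Tool frame: the origin (TCP) lies at the very end of the fingers, on their centre line; the grasp point (between the pads) lies env.pinch_z behind it (env.pinch_z is the distance from the TCP to the grasp point, in m); z points along the fingers, y is the line along which they close (so a half turn about z gives the same grasp; the last joint's range is limited). The gripper opens to 85 mm and grips with 20 to 120 N. Pads are 22 mm wide; open, the fingers measure 114 mm over their backs; the gripper's body (76 mm by 85 mm) begins 54 mm behind the grasp point. The pads swing forward as they close: fully open they stand 13 mm farther back than shut.
Start: joints at [60.43, 21.807, 74.336, -0, 83.858, -12.336], TCP at [0.163, 0.525, 0.207] pointing down, gripper open.
Joint ranges: [-178.18, 178.18], [-50.72, 133.34], [12.68, 142.11], [-81.47, 261.47], [9.98, 163.14], [-165.26, 165.26]. Speed limits (degrees/s): [136.94, 136.94, 180, 180, 180, 180].

INTERFACE

Orientations are given as a 3x3 rotation matrix whose columns are the frame's x, y, z axes.
In Python, from rig import telemetry, get_image, env gives the robot as it stands. The module is installed in compiled form; this text tells all that it offers.
- The arm moves only by the tool apply_moves, never from a script. Its argument "series" is a list of rows, each a list of 7 numbers: the shift along the tool's x, y, z in mm, then the turn, a rotation vector about the tool's x, y, z in degrees, then the opening, from 0 (shut) to 1 (fully open). A call has 1 to 12 rows; each row shifts and turns the commanded pose from where the row before left it, along the tool's axes as they then stand; what a row does not reach is not made up. A row lasts 1/8 s, in which the tool goes at most 62.5 mm and 10.7 degrees, less where a joint would pass 70% of its speed; a pose out of reach is approached as far as the arm can. A call with a gripper value outside its range is refused whole. The fingers move at their own pace and stop on an object; "grip_force" is the grip in N (left out, the last holds). Time passes only in rows, so rows that do not move let the fingers close. It gives the time, the measured TCP pose, the force, the opening and the grip force at its end, in the units of the state.
- telemetry.observe(): the state, without advancing time (a new reading comes with each control period).
- get_image(name): name is "side" or "top"; returns a dict with "frame" (480x640x3 uint8, red, green, blue), "z_map" (480x640 float32, m along the optical axis (not along the pixel's ray), 0 where there is no reading), "vertical_fov" (degrees; the focal length in pixels is half the picture's height over the tangent of half this angle, whatever the lens; pixels are square), "cx", "cy" (the principal point, pixels), "eye" and "attitude" of the camera in the world. Camera axes: x right, y up, looking along -z (the intrinsics and any distortion apply to the point x, -y, -z); pixel columns grow to the right and rows downward; lengths in m; the calibration is good to about 2 mm. A picture is of the moment at which its call begins.
- env.close_job(): hands the job in; it is judged then, once.
The state is a dict: "time_s": time; "q": joint angles; "qvel": joint speeds; "joint_efforts": joint torques, N m; "position": TCP position; "tool_rot": TCP orientation; "ft_force": force on the tool from outside, world axes, zero at the start; "wrist_torque": the same for the moment, N m; "grip_width": finger opening in m; "gripper_force": force on a finger pad.
Only numpy, scipy, OpenCV 4.12 (cv2) and the standard library are available. Lean on these libraries where they do the work, as an engineer would, in place of code of your own. Each camera call takes 0.05 s, during which the arm holds its last target. There are 200 camera calls.

## Working session

There is one attempt and no reset: what is moved stays moved. The work goes in short steps, Python scripts to look and compute and a tool call to move; the robot and the scene stay as the last step left them, time stands still between calls to the robot, and variables do not carry over. Pictures are saved under pics/ and viewed, at most 10 in all, crops included, and the job is handed in when it is done.

Besides the shell and the picture viewer there is one more tool, called as name(argument=value, ...) on one line, values as JSON. apply_moves: Moves the arm, as the interface text tells. Its arguments: {"type":"object","properties":{"series":{"type":"array"},"grip_force":{"type":"number"}},"required":["series"]}

```bash
mkdir -p pics
cat > h.py <<'E'
import numpy as np, cv2
from rig import telemetry, get_image, env
def save(n,im): cv2.imwrite(f'pics/{n}.png',cv2.cvtColor(im,cv2.COLOR_RGB2BGR))
def pts(d):
    f=240/np.tan(np.radians(d['vertical_fov'])/2); z=d['z_map']
    v,u=np.mgrid[0:480,0:640]
    c=np.stack([(u-d['cx'])/f*z,-(v-d['cy'])/f*z,-z],-1)
    p=c@np.array(d['attitude']).T+np.array(d['eye']); p[z==0]=np.nan
    return p
E
python3 - <<'E'
from h import *
for n in('side','top'):
    d=get_image(n); save(n+'0',d['frame']); np.save(n+'0.npy',pts(d)); print(n,{k:v for k,v in d.items() if k not in('frame','z_map')},(d['z_map']>0).mean())
print(telemetry.observe(),env.pinch_z)
E
```

```text
side {'vertical_fov': 52.41740221817851, 'cx': 317.14928458810215, 'cy': 241.915987658462, 'eye': array([-0.1510957 , -0.29179086,  1.05743049]), 'attitude': array([[ 0.39923206,  0.7243267 , -0.56210728],
       [-0.91672388,  0.32552197, -0.23163071],
       [ 0.01520196,  0.60777156,  0.79396639]])} 0.9961165364583333
top {'vertical_fov': 55.952933543312895, 'cx': 320.07470037412037, 'cy': 239.25932154745448, 'eye': array([0.40004655, 0.01253841, 1.18634919]), 'attitude': array([[ 0.02976815,  0.99306757, -0.11371308],
       [-0.9994538 ,  0.03120524,  0.01087844],
       [ 0.01435147,  0.11332713,  0.99345407]])} 0.9960481770833334
{'time_s': 0.1, 'q': array([ 6.04308916e+01,  2.18362957e+01,  7.43798566e+01,  1.03403712e-03,
        8.38591377e+01, -1.23351668e+01]), 'qvel': array([ 0.09530018, -0.15595644, -0.16566818, -0.0304263 , -0.060233  ,
        0.01650504]), 'joint_efforts': array([ 4.18162846e-03, -4.49225628e+01, -2.31653595e+01, -1.27643902e-04,
        3.70132140e-03,  4.15205432e-05]), 'position': array([0.16278954, 0.52504002, 0.20628463]), 'tool_rot': array([[-9.55102345e-01,  2.96275328e-01, -6.64059017e-04],
       [ 2.96275922e-01,  9.55101718e-01, -1.13406188e-03],
       [ 2.98249351e-04, -1.27988986e-03, -9.99999136e-01]]), 'ft_force': array([-0.34829124, -0.62132358, -0.11766365]), 'wrist_torque': array([ 0.04030372, -0.04405728,  0.05551254]), 'gripper_force': 0.0, 'grip_width': 0.08544512189057626} 0.0187
```

View pics/top0.png

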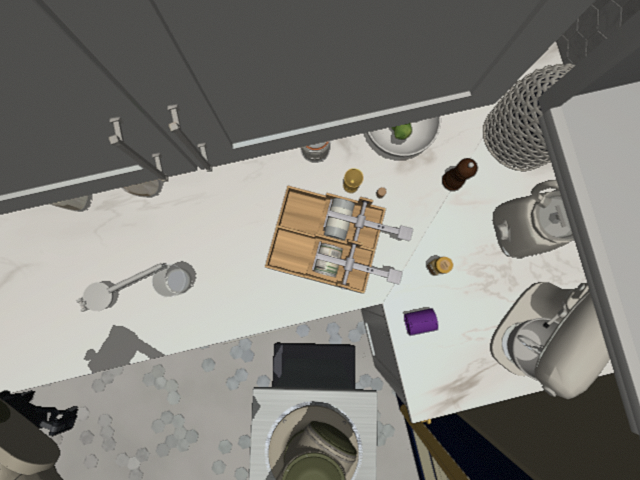

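View pics/side0.png

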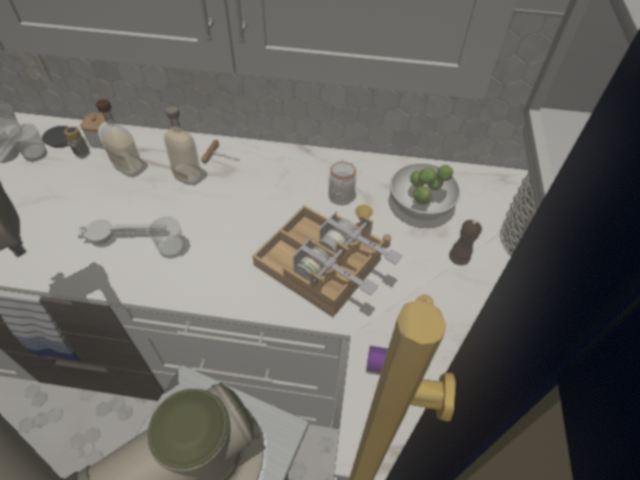

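Top view: two cylinders lie in the dispenser, at (340,218) and (328,260). The pads are at (405,233) and (394,277), and the purple look-alike is at (421,321). I'll enlarge the crop to identify the tin and measure at the same time.

Run:
```python
from h import *
im=cv2.imread('pics/top0.png'); cv2.imwrite('pics/crop1.png',cv2.resize(im[165:315,250:450],None,fx=4,fy=4,interpolation=cv2.INTER_CUBIC))
p=np.load('top0.npy')
for n,(u,v) in dict(padA=(405,233),padB=(394,277),cyl1=(340,218),cyl2=(328,260),table=(250,230),jar=(442,266),cork=(381,192),jig=(353,180),mill=(466,166),purple=(421,321)).items(): print(n,np.round(np.nanmedian(p[v-1:v+2,u-1:u+2].reshape(-1,3),0),4))
# pads: points at height .115-.14 in region
for n,(u0,u1,v0,v1) in dict(p1=(398,416,220,248),p2=(387,406,264,290)).items():
    q=p[v0:v1,u0:u1]; m=(q[...,2]>.112)&(q[...,2]<.14); print(n,m.sum(),q[m].mean(0),q[m].min(0),q[m].max(0))
    mm=m.astype(np.uint8); r=cv2.minAreaRect(np.float32(q[m][:,:2])*1000); print(r)
```

```text
padA [ 0.5429 -0.2002  0.1253]
padB [ 0.4378 -0.175   0.1253]
cyl1 [ 0.5753 -0.045   0.1237]
cyl2 [ 0.4731 -0.0192  0.1228]
table [ 5.548e-01  1.855e-01 -1.000e-04]
jar [ 0.4688 -0.2956  0.0971]
cork [ 0.6599 -0.1543  0.0378]
jig [ 0.6884 -0.0805  0.0433]
mill [ 0.707  -0.343   0.1367]
purple [ 0.3338 -0.2559  0.0556]
p1 184 [ 0.54305553 -0.20004994  0.12512691] [ 0.52627646 -0.22038697  0.11878382] [ 0.55977867 -0.18314872  0.13040291]
((543.1522827148438, -200.20639038085938), (35.291866302490234, 31.68722152709961), 78.4603042602539)
p2 192 [ 0.43999759 -0.1757336   0.1251068 ] [ 0.42182552 -0.19410822  0.11909007] [ 0.45691324 -0.15849674  0.1310591 ]
((440.5963134765625, -174.78189086914062), (35.46522521972656, 32.39076232910156), 77.3998031616211)
```

View pics/crop1.png

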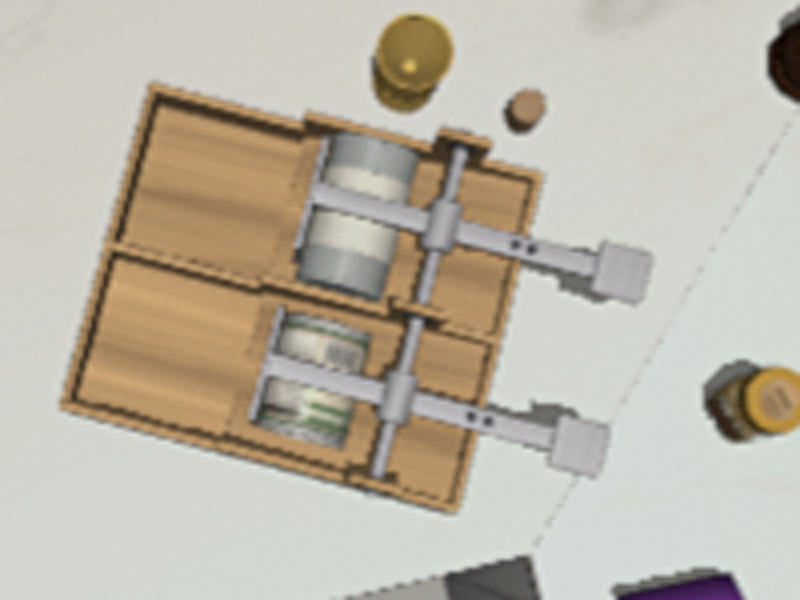

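The crop settles which is which. The tin is the short printed one (green labels) at top-view pixel (328,260), in the near lane. The tall one with bare ends and a paper band at (340,218) is the can. The purple one at (421,321) is outside the dispenser and not meant. The tin's lever pad is therefore at (394,277), which is (0.440, -0.175, 0.125). The height is right, and the pads are 106 mm apart, as they should be. Next I'll work out the approach.

```bash
cat >> h.py <<'E'
from scipy.spatial.transform import Rotation as R
dx=np.array([-.230,-.973,0]); dx/=np.linalg.norm(dx); dy=np.array([-dx[1],dx[0],0]); pad=np.array([.440,-.175,.126])
Rt=np.stack([np.cross(dy,[0,0,-1]),dy,[0,0,-1]],1)
def err(target):
    s=telemetry.observe(); M=s['tool_rot']; return 1000*M.T@(target-s['position']), np.degrees(R.from_matrix(M.T@Rt).as_rotvec())
E
python3 - <<'E'
from h import *
T=pad+.004*dx+[0,0,.06]; s=telemetry.observe(); M=s['tool_rot']
e,w=err(T); print(T,e,w)
N=14; d=(T-s['position'])/N
for k in range(N):
    a=min(k,9)/9; print(k,np.round(1000*(M@R.from_rotvec(np.radians(w)*a).as_matrix()).T@d), np.round(w/9,1))
E
```

```text
[ 0.43907983 -0.17889272  0.186     ] [-472.44987576 -590.44340997   20.89944119] [-7.18299046e-02  4.13296721e-02  8.60655180e+01]
0 [-34. -42.   1.] [-0.   0.   9.6]
1 [-40. -36.   1.] [-0.   0.   9.6]
2 [-46. -29.   1.] [-0.   0.   9.6]
3 [-50. -21.   1.] [-0.   0.   9.6]
4 [-53. -12.   1.] [-0.   0.   9.6]
5 [-54.  -3.   1.] [-0.   0.   9.6]
6 [-54.   6.   1.] [-0.   0.   9.6]
7 [-52.  15.   1.] [-0.   0.   9.6]
8 [-49.  23.   1.] [-0.   0.   9.6]
9 [-44.  31.   1.] [-0.   0.   9.6]
10 [-44.  31.   1.] [-0.   0.   9.6]
11 [-44.  31.   1.] [-0.   0.   9.6]
12 [-44.  31.   1.] [-0.   0.   9.6]
13 [-44.  31.   1.] [-0.   0.   9.6]
```

apply_moves(series=[[-34,-42,0,0,0,9.6,0],[-40,-36,0,0,0,9.6,0],[-46,-29,0,0,0,9.6,0],[-50,-21,0,0,0,9.6,0],[-53,-12,0,0,0,9.6,0],[-54,-3,0,0,0,9.6,0],[-54,6,0,0,0,9.6,0],[-52,15,0,0,0,9.6,0],[-49,23,0,0,0,9.6,0],[-44,31,0,0,0,0,0],[-44,31,0,0,0,0,0],[-44,31,0,0,0,0,0]])

```text
time_s: 1.6
position: [0.4006, -0.0805, 0.2067]
tool_rot: [[0.236, 0.972, -0.0], [0.972, -0.236, 0.0], [0.0, -0.0, -1.0]]
ft_force: [0.9, 0.7, 0.6]
grip_width: -0.0001
gripper_force: 0.0
```

Run:
```python
from h import *
T=pad+.004*dx+[0,0,.06]; print(err(T),telemetry.observe()['position'],telemetry.observe()['q'])
```

```text
(array([-86.52432021,  60.67643274,  20.70326948]), array([-0.00860876, -0.01015925, -0.36713548])) [ 0.40056696 -0.08048625  0.20672772] [-2.80802319e+01  7.46325727e+00  9.45790564e+01  7.83381903e-03
  7.79685776e+01 -1.44151458e+01]
```

apply_moves(series=[[-43,30,0,0,0,-0.4,0],[-43,30,5,0,0,0,0],[0,0,0,0,0,0,0],[0,0,0,0,0,0,0]])

```text
time_s: 2.1
position: [0.4383, -0.1757, 0.2015]
tool_rot: [[0.229, 0.973, -0.001], [0.973, -0.229, 0.001], [0.001, -0.001, -1.0]]
ft_force: [-0.0, 0.3, 0.2]
grip_width: -0.0001
gripper_force: 0.0
```

Run:
```python
from h import *
T=pad+.004*dx+[0,0,.06]; print(err(T),telemetry.observe()['ft_force'])
ims=[get_image(n)['frame'] for n in('top','side')]
save('c2',np.hstack([cv2.resize(ims[0][165:315,250:450],(400,300)),cv2.resize(ims[1][190:340,240:440],(400,300))]))
```

```text
(array([-2.91252364,  1.46422208, 15.48364295]), array([-0.06483297, -0.03889823,  0.05629273])) [-0.0116799   0.28803923  0.23710793]
```

View pics/c2.png

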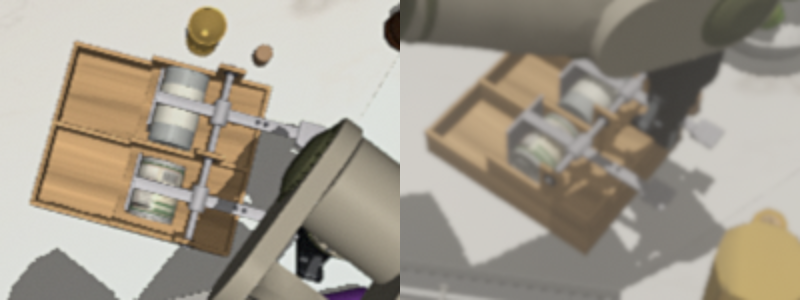

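The left half (top view) shows both gates shut and both cylinders in place, with the wrist over the near pad. Next I'll descend to just above it.

apply_moves(series=[[-3,1,30,0,0,0,0],[0,0,25,0,0,0,0],[0,0,14,0,0,0,0],[0,0,0,0,0,0,0],[0,0,0,0,0,0,0]])

```text
time_s: 2.82
position: [0.4393, -0.1791, 0.1337]
tool_rot: [[0.228, 0.974, 0.001], [0.974, -0.228, -0.001], [-0.001, 0.001, -1.0]]
ft_force: [-0.2, 0.7, 0.3]
grip_width: 0.0
gripper_force: 0.0
```

Run:
```python
from h import *
print(err(pad+.004*dx),telemetry.observe()['ft_force'])
d=get_image('side'); save('c3',cv2.resize(d['frame'][190:340,270:470],(800,600)))
```

```text
(array([ 0.16048781, -0.26439016,  7.69104216]), array([0.07221112, 0.02926386, 0.10874215])) [-0.22761533  0.73466611  0.34806544]
```

View pics/c3.png

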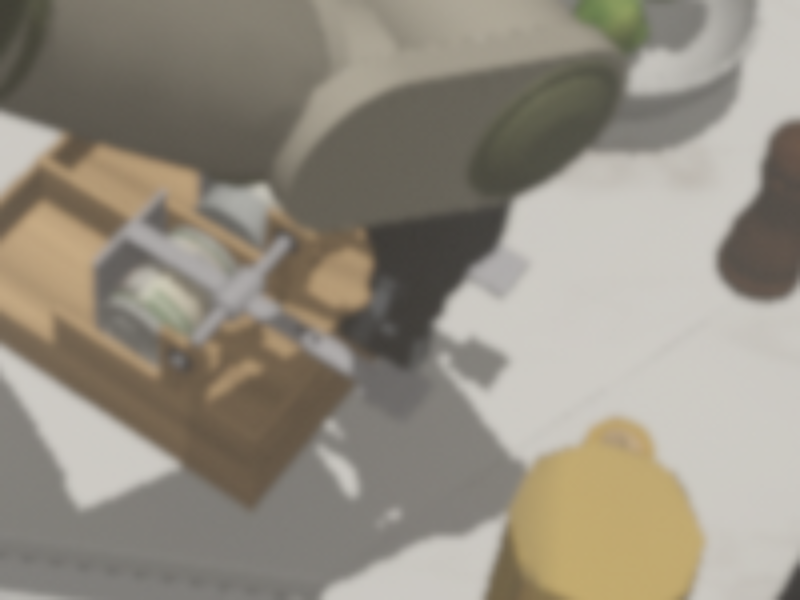

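The side crop shows the fingertips just above the tin's pad (400,380), clear of the other pad (500,270). Pressing now along the lever's arc.

apply_moves(series=[[0,0,8,0,0,0,0],[0,0,8,0,0,0,0],[1,0,8,0,0,0,0],[1,0,8,0,0,0,0],[2,0,7,0,0,0,0],[2,0,7,0,0,0,0],[3,0,7,0,0,0,0],[3,0,7,0,0,0,0],[4,0,5,0,0,0,0],[0,0,0,0,0,0,0],[0,0,0,0,0,0,0]])

```text
time_s: 4.25
position: [0.4424, -0.1632, 0.0676]
tool_rot: [[0.229, 0.973, -0.001], [0.973, -0.229, 0.001], [0.001, -0.001, -1.0]]
ft_force: [-0.1, -0.0, -0.9]
grip_width: 0.0
gripper_force: 0.0
```

Run:
```python
from h import *
print(err(pad+.004*dx),telemetry.observe()['ft_force'])
ims=[get_image(n)['frame'] for n in('top','side')]
save('c4',np.hstack([cv2.resize(ims[0][165:315,250:450],(400,300)),cv2.resize(ims[1][190:340,240:440],(400,300))]))
```

```text
(array([-16.01185442,   0.29044729, -58.4209332 ]), array([-0.06220467, -0.05758204,  0.07628394])) [-0.08402731 -0.04620421 -0.8795909 ]
```

View pics/c4.png

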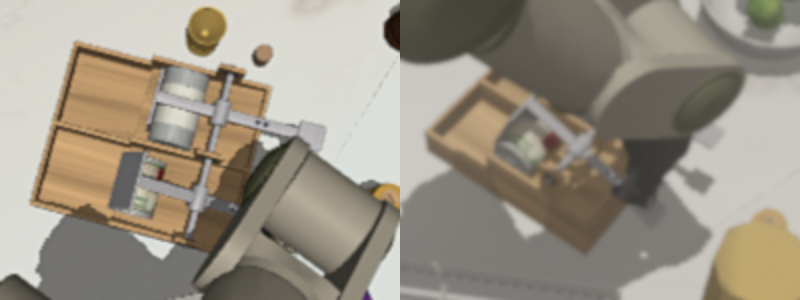

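The lever is rocked, the gate is up and the tin is starting to move. The measured force is small, so I'll press a little further towards the stop and hold.

apply_moves(series=[[0,0,2,0,0,0,0],[0,0,2,0,0,0,0],[0,0,0,0,0,0,0],[0,0,0,0,0,0,0],[0,0,0,0,0,0,0],[0,0,0,0,0,0,0]])

```text
time_s: 5.1
position: [0.4427, -0.1637, 0.0639]
tool_rot: [[0.229, 0.973, 0.0], [0.973, -0.229, 0.0], [0.0, 0.0, -1.0]]
ft_force: [0.4, 4.2, 5.0]
grip_width: 0.0001
gripper_force: 2.3
```

Run:
```python
from h import *
print(err(pad+.004*dx),telemetry.observe()['ft_force'])
d=get_image('top');p=pts(d)
q=p[165:315,250:450].reshape(-1,3); ax=pad-.11*dx; ax[2]=.12
l=np.stack([(q-ax)@dx,(q-ax)@dy,q[:,2]-.12],1); m=(abs(l[:,1])<.008)&(l[:,0]<-.02)&(l[:,2]>0)
k=np.polyfit(l[m,0],l[m,2],1); print('arm slope angle',np.arctan(-k[0]),m.sum())
ims=[d['frame'],get_image('side')['frame']]
save('c5',np.hstack([cv2.resize(ims[0][165:315,250:450],(400,300)),cv2.resize(ims[1][190:340,240:440],(400,300))]))
```

```text
(array([-1.56049677e+01, -5.45126674e-02, -6.21312349e+01]), array([ 0.00220847, -0.01386124,  0.06005255])) [0.39145514 4.17320874 4.97004017]
arm slope angle 0.09185969511138091 177
```

View pics/c5.png

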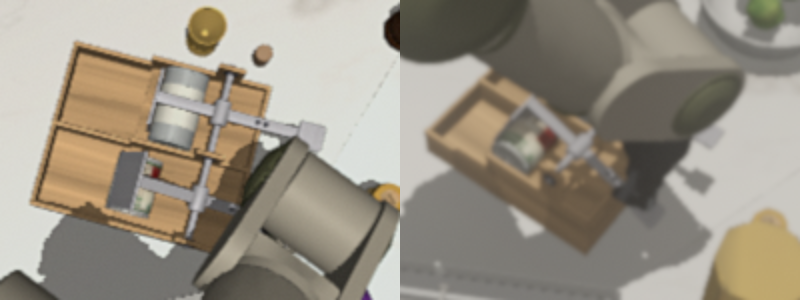

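apply_moves(series=[[0,0,2,0,0,0,0],[0,0,0,0,0,0,0],[0,0,0,0,0,0,0],[0,0,0,0,0,0,0],[0,0,0,0,0,0,0],[0,0,0,0,0,0,0],[0,0,0,0,0,0,0],[0,0,0,0,0,0,0]])

```text
time_s: 6.2
position: [0.4427, -0.164, 0.0619]
tool_rot: [[0.229, 0.973, 0.0], [0.973, -0.229, -0.0], [-0.0, 0.0, -1.0]]
ft_force: [-0.4, -2.0, 2.3]
grip_width: 0.0001
gripper_force: 1.2
```

Run:
```python
from h import *
print(err(pad+.004*dx),telemetry.observe()['ft_force'])
d=get_image('top');p=pts(d)
ax=pad-.11*dx; ax[2]=.12
l=np.stack([(p-ax)@dx,(p-ax)@dy,p[...,2]],-1)
for x in range(-180,0,8):
    r=[]
    for y in(-40,-25,0,25):
        m=(abs(l[...,0]*1000-x)<4)&(abs(l[...,1]*1000-y)<5); r.append(round(1000*np.nanmedian(l[m][:,2])) if m.any() else None)
    print(x,r)
ims=[d['frame'],get_image('side')['frame']]
save('c6',np.hstack([cv2.resize(ims[0][165:315,250:450],(400,300)),cv2.resize(ims[1][190:340,240:440],(400,300))]))
```

```text
(array([-15.36471939,  -0.1211604 , -64.14058026]), array([0.00957173, 0.01758373, 0.06652089])) [-0.36460212 -2.03298675  2.28326431]
-180 [6, 6, 4, 5]
-172 [6, 8, 6, 7]
-164 [6, 7, 7, 5]
-156 [5, 6, 7, 6]
-148 [5, 6, 4, 4]
-140 [6, 7, 6, 6]
-132 [6, 7, 5, 6]
-124 [5, 5, 4, 5]
-116 [6, 6, 6, 5]
-108 [7, 77, 77, 77]
-100 [6, 93, 96, 94]
-92 [30, 111, 111, 112]
-84 [33, 131, 128, 129]
-76 [36, 144, 147, 145]
-68 [37, 89, 154, 90]
-60 [38, 82, 151, 82]
-52 [41, 55, 145, 44]
-44 [42, 43, 144, 44]
-36 [45, 44, 139, 43]
-28 [47, 47, 135, 48]
-20 [48, 50, 133, 49]
-12 [51, 53, 128, 50]
-4 [54, 54, 127, 53]
```

View pics/c6.png

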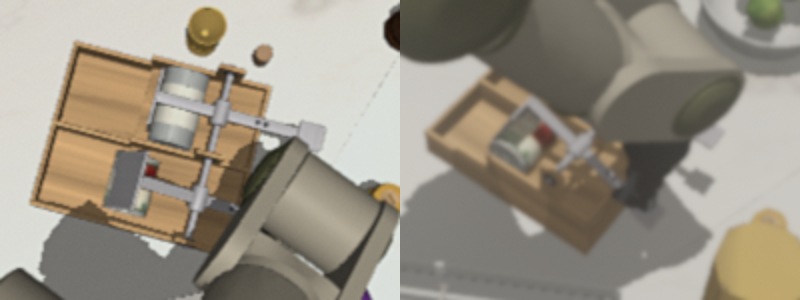

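Run:
```python
from h import *
ax=pad-.11*dx; ax[2]=.12
for n in('side','top'):
    d=get_image(n);p=pts(d)
    l=1000*np.stack([(p-ax)@dx,(p-ax)@dy,p[...,2]],-1)
    q=l[(abs(l[...,1])<30)&(l[...,0]>20)&(l[...,0]<150)&(l[...,2]>12)&(l[...,2]<150)]
    print(n,len(q))
    for x in range(24,150,8):
        for y in (-24,-12,0,12,24):
            m=(abs(q[:,0]-x)<4)&(abs(q[:,1]-y)<6)
            if m.sum()>2: print((x,y),np.round(np.percentile(q[m,2],[5,50,95])),end=' ')
        print()
    if n=='side': save('c7',cv2.resize(d['frame'][220:300,320:420],(800,600),interpolation=cv2.INTER_CUBIC))
```

```text
side 641
(24, -24) [60. 64. 66.] (24, -12) [61. 63. 67.] (24, 0) [ 62. 111. 116.] (24, 12) [61. 64. 93.] 
(32, -24) [63. 66. 68.] (32, -12) [62. 66. 68.] (32, 0) [ 65. 109. 114.] (32, 12) [ 63.  66. 112.] 
(40, -24) [68. 69. 71.] (40, -12) [66. 69. 88.] (40, 0) [ 66. 104. 112.] (40, 12) [ 65.  69. 109.] (40, 24) [67. 68. 70.] 
(48, -24) [66. 68. 70.] (48, -12) [ 67.  70. 107.] (48, 0) [ 69. 103. 106.] (48, 12) [ 68.  87. 104.] 
(56, -24) [19. 61. 87.] (56, -12) [15. 61. 89.] (56, 0) [ 17.  56. 104.] (56, 12) [20. 37. 99.] (56, 24) [14. 78. 86.] 
(64, 0) [97. 98. 99.] 


(88, -12) [84. 85. 89.] 
(96, -24) [144. 144. 147.] (96, -12) [ 82.  90. 144.] 
(104, -24) [142. 145. 146.] (104, -12) [ 79. 105. 149.] (104, 0) [ 79.  82. 111.] (104, 12) [79. 79. 82.] 
(112, -24) [136. 140. 149.] (112, -12) [ 76.  80. 146.] (112, 0) [ 75.  93. 132.] (112, 12) [ 74.  80. 137.] (112, 24) [135. 137. 138.] 
(120, -12) [72. 76. 78.] (120, 0) [75. 77. 79.] (120, 12) [76. 77. 78.] 



top 309
(24, -24) [57. 61. 65.] (24, -12) [57. 60. 78.] (24, 0) [ 60. 113. 114.] (24, 12) [58. 60. 92.] (24, 24) [57. 60. 64.] 
(32, -24) [59. 63. 66.] (32, -12) [60. 62. 76.] (32, 0) [ 63. 108. 112.] (32, 12) [ 61.  63. 108.] (32, 24) [61. 63. 66.] 
(40, -24) [62. 64. 68.] (40, -12) [ 62.  65. 106.] (40, 0) [ 64. 105. 109.] (40, 12) [ 63.  67. 105.] (40, 24) [62. 65. 69.] 
(48, -24) [64. 67. 69.] (48, -12) [ 64.  67. 100.] (48, 0) [ 67. 103. 106.] (48, 12) [ 66.  68. 100.] (48, 24) [63. 69. 82.] 
(56, 12) [82. 83. 85.] (56, 24) [79. 82. 85.]
```

View pics/c7.png

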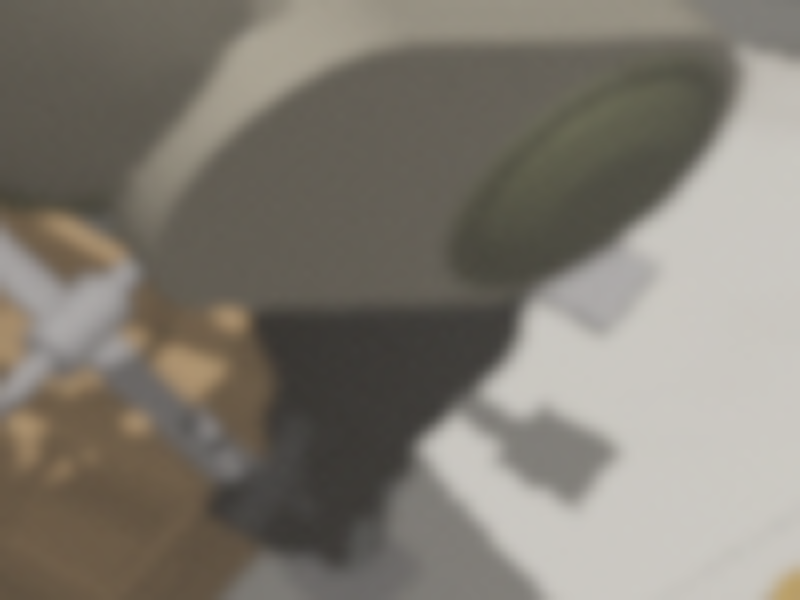

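The crop and depth show the fingertips (≈(340,540) in the crop) bearing on the tin's pad. The lever is only at about 0.42 rad (pad at z≈80 mm), so it needs roughly 15–20 mm more downward.

```bash
cat > st.py <<'E'
from h import *
s=telemetry.observe(); print(err(pad+.004*dx)[0],s['ft_force'],s['time_s'])
ax=pad-.11*dx; ax[2]=.12
p=pts(get_image('top')); l=1000*np.stack([(p-ax)@dx,(p-ax)@dy,p[...,2]],-1)
for nm,y0 in(('a',0),('b',106)):
    m=(abs(l[...,1]-y0)<4)&(l[...,0]>-64)&(l[...,0]<-12)&(l[...,2]>90)
    k=np.polyfit(l[m][:,0],l[m][:,2],1); print(nm,'angle',np.arctan(-k[0]),m.sum())
for n in('top','side'):
    if n=='side': p=pts(get_image(n)); l=1000*np.stack([(p-ax)@dx,(p-ax)@dy,p[...,2]],-1)
    m=(abs(l[...,1])<45)&(l[...,0]>-190)&(l[...,0]<-20)&(l[...,2]>48)&(l[...,2]<110)
    print(n,[(x,int(np.percentile(l[m&(abs(l[...,0]-x)<5)][:,2],90))) for x in range(-185,-20,10) if (m&(abs(l[...,0]-x)<5)).sum()>4])
E
echo
```

```text
(no output)
```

apply_moves(series=[[0,0,4,0,0,0,0],[0,0,4,0,0,0,0],[0,0,4,0,0,0,0],[0,0,0,0,0,0,0],[0,0,0,0,0,0,0]])

```text
time_s: 7.02
position: [0.4427, -0.1637, 0.0499]
tool_rot: [[0.229, 0.973, 0.0], [0.973, -0.229, 0.0], [0.0, 0.0, -1.0]]
ft_force: [-0.6, 0.3, 5.2]
grip_width: -0.0002
gripper_force: 1.9
```

```bash
python3 st.py
```

```text
[-1.55778844e+01 -7.38409790e-02 -7.61079065e+01] [-0.61110595  0.32198337  5.20355476] 7.025
a angle 0.541258546851404 77
b angle -0.04232632065533026 77
top [(-185, 58), (-175, 62), (-165, 65), (-155, 63), (-145, 59), (-135, 53), (-105, 107), (-95, 109), (-35, 50), (-25, 51)]
side [(-185, 61), (-175, 65), (-165, 66), (-155, 66), (-145, 61), (-135, 54), (-105, 108), (-35, 52)]
```

The tin is in the tray: its top is at z≈63 mm at the tray front. The lever is at about 0.55–0.58 rad, so I'll press it to the stop.

apply_moves(series=[[0,0,2,0,0,0,0],[0,0,2,0,0,0,0],[0,0,1,0,0,0,0],[0,0,0,0,0,0,0],[0,0,0,0,0,0,0],[0,0,0,0,0,0,0],[0,0,0,0,0,0,0]])

```text
time_s: 8.0
position: [0.4427, -0.1638, 0.0449]
tool_rot: [[0.229, 0.973, 0.0], [0.973, -0.229, -0.0], [-0.0, 0.0, -1.0]]
ft_force: [-0.4, 0.0, 4.7]
grip_width: -0.0
gripper_force: 2.0
```

```bash
python3 st.py
```

```text
[-1.55200804e+01 -6.23896503e-02 -8.11146809e+01] [-0.36624289  0.02939159  4.69905535] 8.0
a angle 0.5955768312613406 75
b angle -0.041910383162441854 81
top [(-185, 58), (-175, 63), (-165, 65), (-155, 63), (-145, 58), (-135, 51), (-105, 109), (-35, 50), (-25, 51)]
side [(-185, 60), (-175, 65), (-165, 67), (-155, 66), (-145, 61), (-135, 54), (-105, 108), (-35, 51)]
```

apply_moves(series=[[0,0,1,0,0,0,0],[0,0,1,0,0,0,0],[0,0,0,0,0,0,0],[0,0,0,0,0,0,0],[0,0,0,0,0,0,0]])

```text
time_s: 8.72
position: [0.4427, -0.1638, 0.0429]
tool_rot: [[0.229, 0.973, 0.0], [0.973, -0.229, -0.0], [-0.0, 0.0, -1.0]]
ft_force: [-0.1, 0.3, 5.4]
grip_width: -0.0002
gripper_force: 2.0
```

```bash
python3 st.py|head -3
```

```text
[-1.54943937e+01 -7.14349120e-02 -8.31203375e+01] [-0.06388985  0.26603989  5.41481142] 8.725
a angle 0.5972295770822936 75
b angle -0.01762456311034624 73
```

The angle no longer rises (0.597 rad), so the lever is at its stop. Releasing along the arc.

apply_moves(series=[[0,0,-8,0,0,0,0],[-2,0,-10,0,0,0,0],[-3,0,-10,0,0,0,0],[-3,0,-10,0,0,0,0],[-3,0,-10,0,0,0,0],[-2,0,-10,0,0,0,0],[-2,0,-10,0,0,0,0],[0,0,-12,0,0,0,0],[0,0,-25,0,0,0,0],[0,0,-40,0,0,0,0],[0,0,-40,0,0,0,0],[0,0,0,0,0,0,0]])

```text
time_s: 10.32
position: [0.4401, -0.179, 0.2307]
tool_rot: [[0.229, 0.973, 0.005], [0.973, -0.229, -0.003], [-0.002, 0.005, -1.0]]
ft_force: [-0.1, -0.5, -1.0]
grip_width: -0.0001
gripper_force: 0.0
```

apply_moves(series=[[-40,-30,0,0,0,0,0],[-40,-30,0,0,0,0,0],[0,-30,0,0,0,0,0],[0,0,0,0,0,0,0],[0,0,0,0,0,0,0],[0,0,0,0,0,0,0],[0,0,0,0,0,0,0]])

```text
time_s: 11.2
position: [0.3337, -0.2356, 0.2276]
tool_rot: [[0.228, 0.974, -0.0], [0.974, -0.228, 0.0], [0.0, -0.0, -1.0]]
ft_force: [-0.3, 0.3, 0.5]
grip_width: -0.0001
gripper_force: 0.0
```

```bash
python3 st.py
python3 - <<'E'
from h import *
save('c8',cv2.resize(get_image('top')['frame'][135:345,230:510],(800,600)))
E
```

```text
[ 79.18477943  89.65533508 101.61751964] [-0.31984427  0.29748399  0.46876886] 11.2
a angle -0.010275191523871545 75
b angle -0.039376159133687236 75
top [(-185, 58), (-175, 63), (-165, 65), (-155, 63), (-145, 59), (-135, 51), (-75, 101), (-35, 49), (-25, 51)]
side [(-185, 59), (-175, 63), (-165, 67), (-155, 66), (-145, 61), (-135, 54), (-75, 99), (-35, 51)]
```

View pics/c8.png

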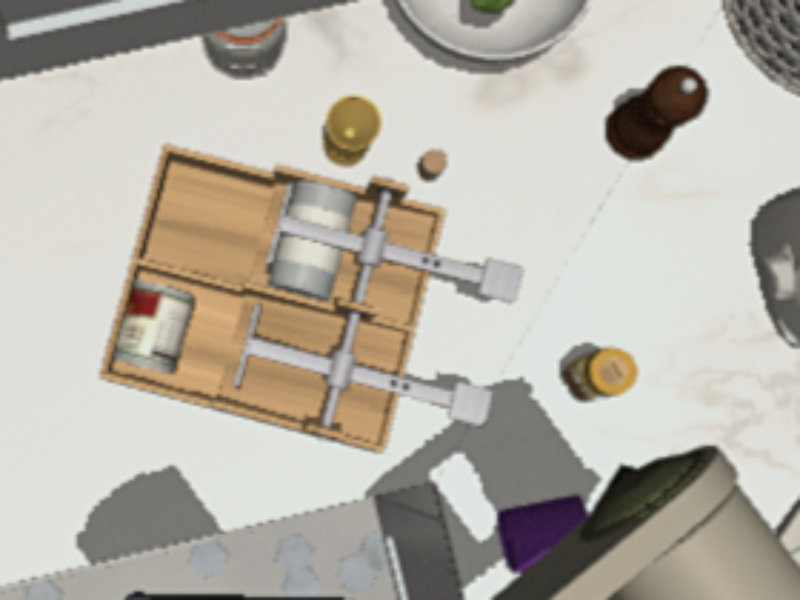

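The tin lies in its tray at (152,325) and its gate is shut again. The can at (310,240) and the bystanders are where they were, and the arm is clear.

```bash
python3 -c "
from rig import env; print(env.close_job())"
```

```text
the job is handed in; nothing more can be done
None
```

The short tin is out in its tray and its lever is released with the gate shut again; the tall can, the other lever and the things round about look undisturbed, and the job was handed in at about 11 s with no verdict returned.

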